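# Hang the keyhole holder on its screw and restack the cartons

### The job

The open metal holder with the keyhole in its back wall is stacked between two equal cartons. Lift off the top carton and set it down on the desk, then hang the holder on the stand's screw: pass the wide part of the keyhole over the screw head and slide the holder down until the screw sits at the upper end of the narrow slot, and let go. Then put the top carton squarely back on the bottom carton, which stays where it is, and leave the bottle, the beaker and the flask undisturbed.

Things in the scene. Friction and masses are not known exactly. Their poses are not given: they have to be found in the camera images.
- stand: fixed stand: base plate reaching from x = -40 to +85 mm, 130 mm wide, its top 9 mm above the desk, and an upright grey panel 130 mm wide (y), 6 mm thick, top edge 165 mm above the desk, front face at x = 37 mm. x points horizontally into the panel, z up. Origin on the desk, straight below the centre of the holder when that hangs home. One screw stands out of the panel face towards -x
- screw (a point): point on the axis of the stand's only screw, 4 mm in front of the panel face, 127 mm above the desk; axes as the stand's (the screw points to -x). Shank 6 mm in diameter and 8 mm long between panel face and head; head 14 mm in diameter, 5 mm thick, so the screw ends 13 mm in front of the panel
- holder_center (a point): centre (half-way up) of the loose holder, an open aluminium box 70 mm deep (x) x 62 mm wide (y) x 90 mm high, 0.17 to 0.34 kg, walls 4 mm, front wall (-x) only 35 mm high. x points from the front to the keyhole wall (outer face at x = +35 mm), z up. Starts on the bottom carton, under the top one, keyhole away from the robot. Gripped from above across the two 62 mm apart side walls
- holder_seat (a point): where the screw's axis lies in the holder when it hangs home (this point then meets screw): mid-thickness of the keyhole wall, 33 mm in +x and 22 mm above the holder's centre; axes as the holder's. The keyhole's slot is 9.5 mm wide and ends 3 mm above this point; its wide eight-sided hole, 22 mm across, has its centre 27 mm below this point
- carton_top_center (a point): centre (half-way up) of the loose top carton: closed cardboard box 120 mm (its x) x 62 mm (its y) x 50 mm high with a fitted lid (the lower 20 mm is 1 mm slimmer all round); 0.18 to 0.35 kg. It starts on the holder's rim. Gripped from above across its 62 mm width
- carton_low_center (a point): centre (half-way up) of the bottom carton, same size and look, 0.6 kg, loose, standing on the desk under the holder. The desk's top is z = 0, its near edge at x = 0.32 m, its right edge at y = -0.38 m; between x = 0.33 and 0.41 m, y = -0.36 and 0.36 m nothing but the listed things is on it, nor as far as x = 0.62 m where y is under 0.14 m (left of that lie flat folders, 12 mm thick)
- bottle: bystander: amber glass bottle with a blue cap, 60 mm in diameter, 130 mm high; origin at the centre of its underside
- beaker: bystander: glass beaker, 74 mm in diameter, 93 mm high; origin at the centre of its underside
- flask: bystander: conical glass flask, 67 mm in diameter, 110 mm high; origin at the centre of its underside

How it is judged (in metres and radians):
On the way, in this order (a step that is already met when the one before it is completed fails the run):
1. the top carton is set down on the desk, let go (height (world z) of carton_top_center below 0.06 m and angle between carton_top_center's own z axis and vertical below 0.35 rad and contact force between carton_top and the fingers below 0.1 N), for 0.1 s.
2. the holder hangs home on the screw, let go (distance between holder_seat and screw below 0.006 m and angle between holder_center's own z axis and vertical below 0.15 rad and contact force between holder and the fingers below 0.1 N), for 0.2 s.
3. the top carton is back on the bottom carton (z of carton_top_center in the frame of carton_low_center between 0.045 and 0.055 m and horizontal distance between carton_top_center and carton_low_center below 0.015 m), for 0.2 s.
At the end, for the whole second after the job is handed in: The holder hangs on the screw, upright within 9 degrees, its slot end within 6 mm of home, at rest; the top carton lies on the bottom carton with centres within 15 mm and sides parallel within 11 degrees, at rest; the bottom carton still stands on the desk (all of step 3 and distance between holder_seat and screw below 0.006 m and angle between holder_center's own z axis and vertical below 0.15 rad and linear speed of each of holder, carton_top below 0.02 m/s and angle between the x axis of carton_top_center and the x axis of carton_low_center, either way round below 0.2 rad and height (world z) of carton_low_center below 0.045 m and angle between carton_low_center's own z axis and vertical below 0.1 rad); the robot touches nothing.
It fails at once if the bottom carton is shifted by more than 40 mm (distance of carton_low_center from where it was at the start of the episode above 0.04 m).
It fails at once if the bottle is shifted by more than 30 mm or tipped (distance of bottle from where it was at the start of the episode above 0.03 m or angle between bottle's own z axis and vertical above 0.3 rad).
It fails at once if the beaker is shifted by more than 30 mm or tipped (distance of beaker from where it was at the start of the episode above 0.03 m or angle between beaker's own z axis and vertical above 0.3 rad).
It fails at once if the flask is shifted by more than 30 mm or tipped (distance of flask from where it was at the start of the episode above 0.03 m or angle between flask's own z axis and vertical above 0.3 rad).
It also fails if it takes over 72 s, if anything falls off the work surface, if the arm or the gripper's body presses on something with over 40 N, if the wrist force passes 120 N, or if a joint passes its speed limit or range.

### The arm

A 6-joint arm with a two-finger parallel gripper is mounted at the origin on a cart in front of the work surface, level with it; the furniture and walls round the work are solid. World frame = base frame: x ahead of the robot, y to its left, z up, the work surface at z = 0. Lengths are in mm, angles in rad, forces in N, time in s.
With the tool pointing down it reaches from about 300 to 775 mm from the base axis. Payload 14.6 kg.
Tool frame: the origin (TCP) lies midway between the tips of the shut fingers; the grasp point (between the pads) lies 19 mm behind it; z points along the fingers, x is the direction in which the jaws open and shut, and the axes are right-handed (so a half turn about z gives the same grasp; the last joint's range is limited). The gripper opens to 94 mm and grips with 3 to 60 N. Pads are 16 mm wide; open, the fingers measure 119 mm over their backs; the gripper's body (75 mm by 177 mm) begins 78 mm behind the grasp point.
Start: joints at [-1.372, 0.3, 1.521, -0, 1.321, -0.067], TCP at [144.468, -530.677, 178.046] pointing down, gripper open.
Joint ranges: [-3.03, 3.03], [-0.79, 2.21], [0.23, 2.52], [-1.04, 4.18], [0, 3.07], [-2.55, 2.55]. Speed limits (rad/s): [2.22, 2.22, 2.57, 3.14, 3.14, 3.14].

### API

Orientations are given as a rotation vector (axis times angle).
In Python, from plant import env gives the robot as it stands. The module is installed in compiled form; this text tells all that it offers. Calls block until the motion is done:
- env.goto(position, orientation): joint-space move of the TCP to a pose.
- env.servo_line(position, rotation=None, speed=150, f_stop=None): straight line of the TCP; rotation=None keeps the orientation; speed is the mean speed in mm/s. With f_stop (N) it stops when the force on the tool has changed by that much, and returns True; else False.
- env.set_joints(angles): joint-space move.
- env.open_gripper() and env.grab(strength=None): open the fingers fully, or close them until they stop; strength is the grip in N (None keeps the last).
- env.pause(seconds).
- env.inverse_kinematics(position, orientation): joint angles nearest the present ones, or None.
- env.get_obs(): the state.
- env.read_camera(name): name is "side" or "top" or "wrist"; returns (picture, depth): 400x640x3 uint8, red, green, blue; 400x640 float32, mm along the optical axis (not along the pixel's ray), 0 where there is no reading.
- env.camera_params(name): a dict with "mtx" (3x3 intrinsics, pixels), "R" (3x3) and "t" (3): a world point X has camera coordinates R X + t; the wrist camera has in their place "tool_from_camera" (4x4, takes a point from camera to tool coordinates, whose origin is the TCP and whose axes are the tool frame's). Camera axes: x right, y down, z forward; pixel columns grow to the right and rows downward; lengths in mm; the calibration is good to about 2 mm. A picture is of the moment at which its call begins: read the wrist's pose just before it. camera_params takes no time and is no camera call.
A pose or a line that the arm cannot do raises env.Unreachable and nothing moves.
- env.job_done(): hands the job in, once; it reports no verdict.
The state is a dict: "clock": time; "qpos": joint angles; "joint_velocities": joint speeds; "effort": joint torques, N m; "eef_pos": TCP position; "tool_rot": TCP orientation; "contact_force": force on the tool from outside, world axes, zero at the start; "ft_torque": the same for the moment, N m; "gripper_width": finger opening in mm.
Only numpy, scipy, OpenCV 4.12 (cv2) and the standard library are available. Lean on these libraries where they do the work, as an engineer would, in place of code of your own. Each camera call takes 0.05 s, during which the arm holds its last target.

## Working session

There is one attempt and no reset: what is moved stays moved. The work goes in short steps, each a Python script; the robot and the scene stay as the last script left them, time stands still between calls to the robot, and variables do not carry over. Pictures are saved under pics/ and viewed, and the job is handed in when it is done.

```bash
mkdir -p pics; ls
cat > h.py <<'E'
import numpy as np, cv2
from plant import env
def cam(name, fn=None):
    o=env.get_obs(); p,d=env.read_camera(name)
    if fn: cv2.imwrite('pics/'+fn, p[:,:,::-1])
    np.savez('pics/'+name+'.npz',p=p,d=d,e=o['eef_pos'],r=o['tool_rot'])
    return p,d,o
def world(name,d,o=None):
    c=env.camera_params(name); K=np.array(c['mtx'])
    v,u=np.mgrid[0:d.shape[0],0:d.shape[1]]
    P=np.stack([(u-K[0,2])/K[0,0]*d,(v-K[1,2])/K[1,1]*d,d],-1)
    if 'R' in c:
        R=np.array(c['R']);t=np.array(c['t']); return (P-t)@R
    T=np.array(c['tool_from_camera']); P=P@T[:3,:3].T+T[:3,3]
    R=cv2.Rodrigues(np.array(o['tool_rot'],float))[0]
    return P@R.T+np.array(o['eef_pos'])
E
python3 - <<'E'
from h import *
for n in ['side','top','wrist']:
    p,d,o=cam(n,n+'0.png'); print(n,env.camera_params(n))
    W=world(n,d,o); np.save('pics/W_'+n,W)
print(env.get_obs())
E
```

```text
pics
side {'mtx': array([[410.82488203,   0.        , 315.01786994],
       [  0.        , 410.82488203, 204.15639232],
       [  0.        ,   0.        ,   1.        ]]), 'R': array([[-0.81925807, -0.57340874, -0.00431663],
       [-0.37977723,  0.54821634, -0.7451363 ],
       [ 0.42963411, -0.60881957, -0.66689824]]), 't': array([461.74680842, 286.46747023, 970.62302573])}
top {'mtx': array([[468.30707286,   0.        , 314.84668006],
       [  0.        , 468.30707286, 199.35873156],
       [  0.        ,   0.        ,   1.        ]]), 'R': array([[-0.00645723, -0.99963559, -0.02621051],
       [-0.98695283,  0.01058785, -0.16066118],
       [ 0.16088015,  0.02483111, -0.98666154]]), 't': array([  60.27052827,  540.05963377, 1268.33124607])}
wrist {'mtx': array([[292.67374403,   0.        , 318.49836153],
       [  0.        , 292.67374403, 197.06735576],
       [  0.        ,   0.        ,   1.        ]]), 'tool_from_camera': array([[ 9.99999717e-01, -5.09745462e-04,  5.52462299e-04,
        -3.71101715e-01],
       [ 3.31835747e-04,  9.58815232e-01,  2.84030351e-01,
        -8
[... 194 characters left out ...]
k': 0.15, 'qpos': array([-1.37160803e+00,  3.00334164e-01,  1.52142757e+00, -7.05556765e-05,
        1.32068381e+00, -6.65695233e-02]), 'joint_velocities': array([ 1.56402498e-03, -2.04050966e-03, -3.36335132e-03, -8.98792988e-04,
        8.63996437e-05,  2.06719874e-03]), 'effort': array([ 2.02661035e-04, -5.31959009e+01, -3.52821565e+01,  7.08156545e-02,
        2.35838833e-02, -6.88872592e-05]), 'eef_pos': array([ 144.40297451, -530.48040543,  177.62639645]), 'tool_rot': array([-2.49578437e+00,  1.90721188e+00,  1.07854895e-03]), 'contact_force': array([ 0.68837281,  0.3328565 , -1.46960338]), 'ft_torque': array([ 0.00627142, -0.00586106,  0.00358774]), 'gripper_width': 94.02158929390608}
```

View pics/top0.png

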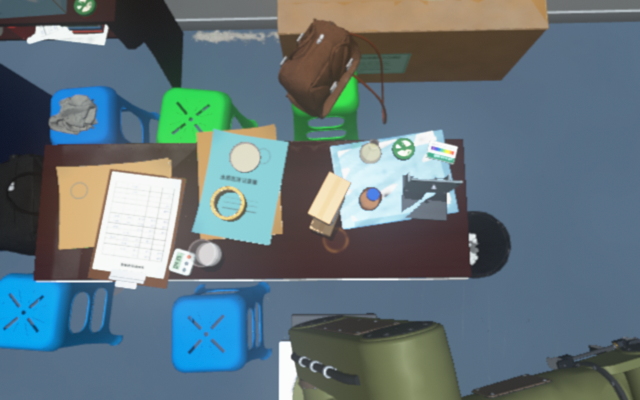

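View pics/side0.png

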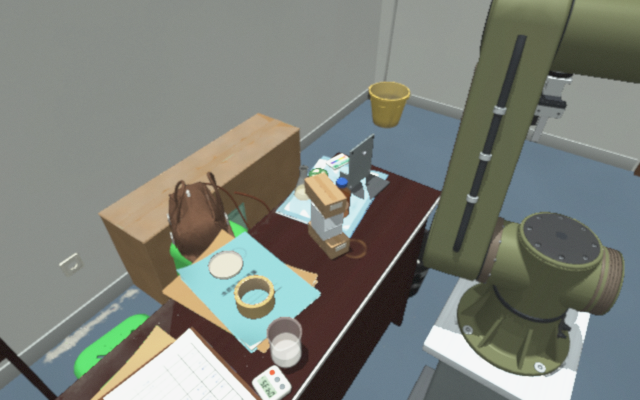

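Run:
```python
import numpy as np,cv2
t=cv2.imread('pics/top0.png'); cv2.imwrite('pics/top0c.png',cv2.resize(t[125:285,290:480],None,fx=4,fy=4,interpolation=2)[:600,:800])
t=cv2.imread('pics/side0.png'); cv2.imwrite('pics/side0c.png',cv2.resize(t[125:275,260:420],None,fx=4,fy=4,interpolation=2))
W=np.load('pics/W_top.npy')
for u,v in [(207,245),(370,150),(370,190),(328,185),(340,176),(325,225),(430,210),(430,180),(447,183),(300,260),(440,212),(335,240)]:
    print(u,v,W[v,u].round(0))
```

```text
207 245 [416. 357.  40.]
370 150 [669. -98.  89.]
370 190 [550. -91. 129.]
328 185 [553.  19. 189.]
340 176 [616. -17.   2.]
325 225 [468.  28.  50.]
430 210 [ 512. -272.    8.]
430 180 [ 568. -241.  164.]
447 183 [ 563. -287.  149.]
300 260 [374. 100.  -2.]
440 212 [ 506. -300.    9.]
335 240 [430.  -0.  -1.]
```

View pics/top0c.png

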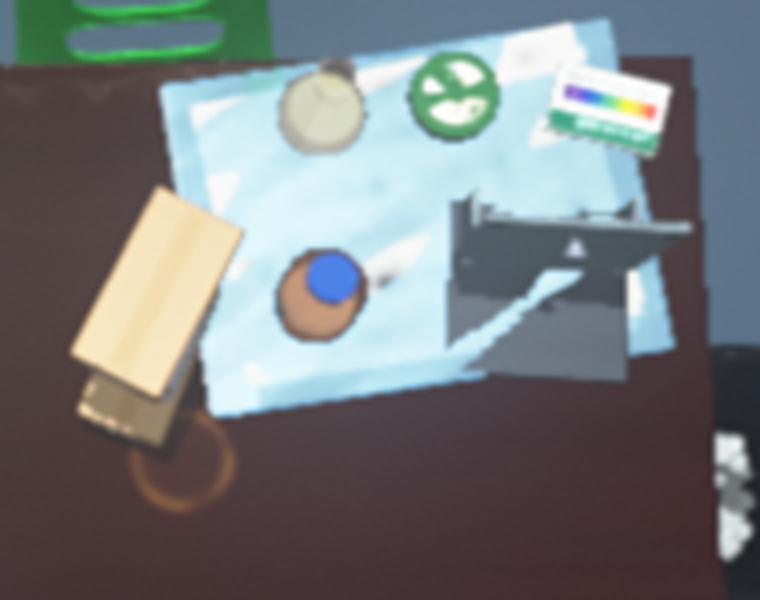

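View pics/side0c.png

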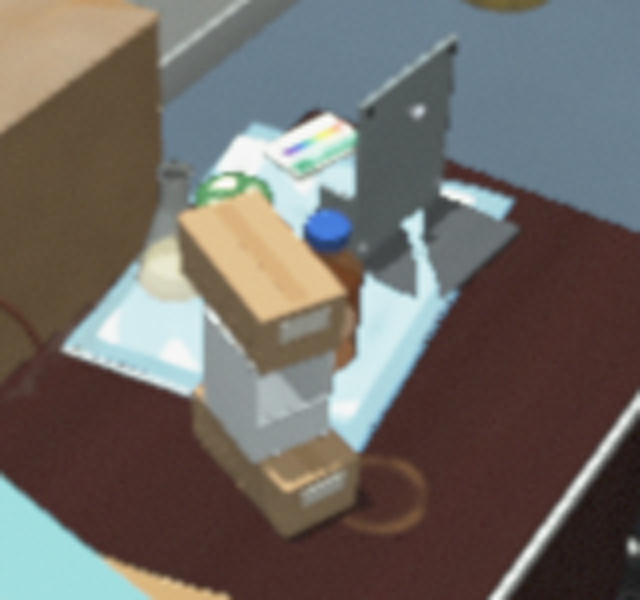

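View pics/wrist0.png

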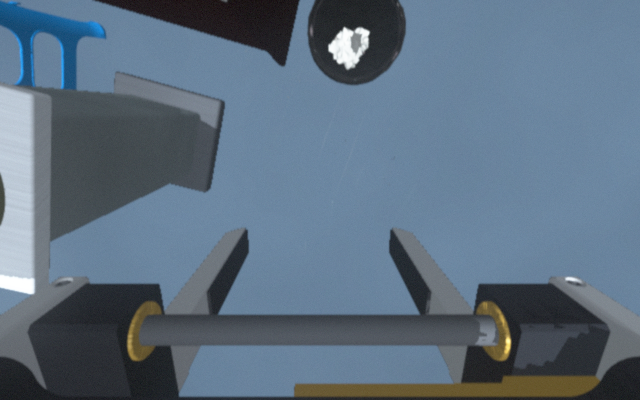

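```bash
cat > fit.py <<'E'
import numpy as np,cv2
def rect(W,z0,z1,box):
    m=(W[...,2]>z0)&(W[...,2]<z1)&(W[...,0]>box[0])&(W[...,0]<box[1])&(W[...,1]>box[2])&(W[...,1]<box[3])
    m=cv2.morphologyEx(m.astype(np.uint8),cv2.MORPH_OPEN,np.ones((2,2)))>0
    P=W[m]; r=cv2.minAreaRect(P[:,:2].astype(np.float32)); return r,P
E
python3 - <<'E'
from fit import *
for n in ['top','side']:
    W=np.load(f'pics/W_{n}.npy')
    for a,b,bx in [(180,200,(400,700,-60,120)),(42,58,(400,650,-60,120))]:
        r,P=rect(W,a,b,bx); print(n,r,len(P),P.mean(0).round(1),P[:,2].std())
    m=(abs(W[...,0]-560)<80)&(abs(W[...,1]+270)<110)&(W[...,2]>20)&(W[...,2]<175)
    P=W[m]; c=P.mean(0)
    for _ in range(5):
        c=P.mean(0); nrm=np.linalg.svd(P-c)[2][2]; P=P[abs((P-c)@nrm)<8]
    print(n,'panel',c,nrm,P.min(0),P.max(0),len(P))
    # bottle, flask
    for nm,bx,z in [('bottle',(500,620,-150,-40),(20,200)),('flask',(620,740,-160,-40),(20,200)),('beaker',(350,480,280,420),(15,200))]:
        m=(W[...,0]>bx[0])&(W[...,0]<bx[1])&(W[...,1]>bx[2])&(W[...,1]<bx[3])&(W[...,2]>z[0])&(W[...,2]<z[1])
        Q=W[m]; print(n,nm,len(Q),Q.min(0).round(),Q.max(0).round(),np.median(Q,0).round())
E
```

```text
top ((472.3055419921875, 26.703453063964844), (82.4605712890625, 273.8529968261719), 74.71173095703125) 1187 [517.7  14.7 190. ] 70.97540181119768
top ((473.541259765625, 31.131267547607422), (60.5791015625, 58.14702606201172), 68.7888412475586) 243 [459.7  35.1  45.7] 14.232269960960119
top panel [ 564.65766705 -255.3174764   116.73876494] [-0.99697191  0.07674419  0.01254375] [ 558.30932144 -321.109327     22.1965081 ] [ 573.78803309 -191.29623616  170.96161883] 575
top bottle 446 [ 510. -125.   20.] [567. -66. 137.] [532. -91.  95.]
top flask 382 [ 651. -133.   20.] [707. -75. 117.] [ 671. -102.   52.]
top beaker 1096 [350. 281.  15.] [480. 419.  99.] [403. 366.  37.]
side ((382.56103515625, 254.98861694335938), (111.1448974609375, 1079.63720703125), 29.28054428100586) 801 [510.   25.9 189.4] 43.08324695535517
side ((271.94525146484375, 326.57318115234375), (114.00546264648438, 838.929931640625), 36.220767974853516) 403 [476.   36.4  52. ] 41.4129548912826
side panel [ 562.77941732 -250.80618997   97.42552359] [ 0.99686766 -0.0790285  -0.00305875] [ 554.70042161 -322.83272963   20.2387091 ] [ 573.35175239 -188.20069127  167.25763877] 855
side bottle 257 [ 507. -121.   21.] [555. -79. 131.] [523. -92. 102.]
side flask 259 [ 657. -119.   20.] [703. -72. 111.] [677. -91.  65.]
side beaker 1691 [351. 283.  15.] [480. 420.  95.] [396. 363.  43.]
```

```bash
sed -i 's/np.ones((2,2))/np.ones((3,3))/' fit.py
python3 - <<'E'
from fit import *
for n in ['top','side']:
    W=np.load(f'pics/W_{n}.npy')
    for a,b,bx in [(180,200,(400,700,-60,120)),(42,58,(400,650,-60,120))]:
        r,P=rect(W,a,b,bx); print(n,r,len(P),P.mean(0).round(1),P[:,2].std())
E
```

```text
top ((520.7763061523438, 17.533336639404297), (62.11454391479492, 119.79557037353516), 62.074153900146484) 1177 [520.2  17.3 190.8] 2.275192767923157
top ((461.83355712890625, 38.82438278198242), (62.22105026245117, 31.52366828918457), 71.33145141601562) 235 [461.5  39.1  50.8] 2.7081456600372675
side ((519.0308837890625, 18.67459487915039), (63.00137710571289, 122.3198471069336), 61.8791618347168) 800 [515.1  22.9 188.4] 2.1518839997858934
side ((500.4866027832031, 25.769514083862305), (61.533042907714844, 118.27947235107422), 70.08002471923828) 371 [477.5  32.3  50. ] 3.300857058924508
```

```bash
cat >> h.py <<'E'
def rot(a,t=0):
    a=np.radians(a);t=np.radians(t)
    x=np.array([np.cos(a),np.sin(a),0]);y0=np.array([np.sin(a),-np.cos(a),0]);Z=np.array([0,0,1.])
    z=-Z*np.cos(t)+y0*np.sin(t); y=np.cross(z,x)
    return cv2.Rodrigues(np.stack([x,y,z],1))[0].ravel()
E
python3 - <<'E'
from h import *
p=np.array([490,-250,185.]); r=rot(85.5,45)
q=env.inverse_kinematics(p,r); print(q)
if q is not None:
    env.goto(p,r)
    p,d,o=cam('wrist','w1.png'); np.save('pics/W_w1',world('wrist',d,o)); print(o['clock'],o['eef_pos'],o['tool_rot']-r)
    t,d2,o=cam('top','t1.png'); np.save('pics/W_t1',world('top',d2,o))
E
```

```text
None
```

Run:
```python
from h import *
for x in (400,440,470,490):
  for z in (185,220,260,300):
    for t in (0,15,25,35,45):
      q=env.inverse_kinematics([x,-250,z],rot(85.5,t))
      if q is not None: print(x,z,t,np.round(q,2))
```

```text
400 185 0 [-0.64  0.12  1.72 -0.    1.3  -2.13]
400 185 15 [-0.74 -0.03  1.9   0.18  1.07 -2.3 ]
400 185 25 [-0.82 -0.11  2.02  0.36  0.93 -2.49]
400 220 0 [-0.64  0.09  1.67 -0.    1.38 -2.13]
400 220 15 [-0.74 -0.06  1.85  0.17  1.15 -2.28]
400 220 25 [-0.82 -0.14  1.97  0.34  1.02 -2.45]
400 260 0 [-0.64  0.07  1.6  -0.    1.47 -2.13]
400 260 15 [-0.74 -0.08  1.78  0.17  1.24 -2.27]
400 260 25 [-0.82 -0.17  1.9   0.32  1.11 -2.41]
400 300 0 [-0.64  0.06  1.53 -0.    1.56 -2.13]
400 300 15 [-0.74 -0.1   1.7   0.16  1.33 -2.25]
400 300 25 [-0.82 -0.19  1.82  0.31  1.2  -2.38]
400 300 35 [-0.91 -0.27  1.94  0.5   1.09 -2.55]
440 185 0 [-0.59  0.2   1.63 -0.    1.31 -2.08]
440 185 15 [-0.68  0.05  1.82  0.17  1.06 -2.23]
440 185 25 [-0.74 -0.03  1.95  0.34  0.9  -2.41]
440 220 0 [-0.59  0.17  1.58 -0.    1.39 -2.08]
440 220 15 [-0.68  0.02  1.77  0.16  1.14 -2.22]
440 220 25 [-0.74 -0.07  1.9   0.32  0.98 -2.37]
440 260 0 [-0.59  0.15  1.52 -0.    1.48 -2.08]
440 260 15 [-0.68 -0.01  1.7   0.16  1.23 -2.2 ]
440 260 25 [-0.74 -0.1   1.83  0.3   1.08 -2.34]
440 260 35 [-0.82 -0.17  1.96
[... 976 characters left out ...]
0.    1.34 -2.03]
490 185 15 [-0.61  0.15  1.72  0.15  1.06 -2.16]
490 185 25 [-0.67  0.06  1.85  0.31  0.88 -2.31]
490 220 0 [-0.54  0.27  1.46 -0.    1.41 -2.03]
490 220 15 [-0.61  0.12  1.67  0.15  1.13 -2.15]
490 220 25 [-0.67  0.03  1.8   0.29  0.96 -2.28]
490 220 35 [-0.73 -0.04  1.93  0.5   0.81 -2.49]
490 260 0 [-0.54  0.25  1.39 -0.    1.5  -2.03]
490 260 15 [-0.61  0.09  1.6   0.14  1.22 -2.13]
490 260 25 [-0.67  0.    1.74  0.27  1.05 -2.25]
490 260 35 [-0.73 -0.07  1.87  0.46  0.89 -2.43]
490 300 0 [-0.54  0.24  1.32 -0.    1.58 -2.03]
490 300 15 [-0.61  0.08  1.53  0.14  1.31 -2.12]
490 300 25 [-0.67 -0.02  1.67  0.26  1.14 -2.23]
490 300 35 [-0.73 -0.1   1.8   0.43  0.98 -2.38]
```

Run:
```python
from h import *
p=np.array([460,-250,230.]); r=rot(85.5,32)
q=env.inverse_kinematics(p,r); print(q)
if q is not None:
    env.goto(p,r)
    p,d,o=cam('wrist','w1.png'); np.save('pics/W_w1',world('wrist',d,o)); print(o['clock'],o['eef_pos'],o['tool_rot']-r)
    cv2.imwrite('pics/w1c.png',cv2.resize(p[100:300,220:420,::-1],None,fx=3,fy=3,interpolation=2))
```

```text
[-0.76102475 -0.08626269  1.93252198  0.44312921  0.8938946  -2.46325376]
2.2083 [ 459.90101515 -250.27871228  229.96067118] [ 0.00110575 -0.00090002 -0.00014611]
```

View pics/w1.png

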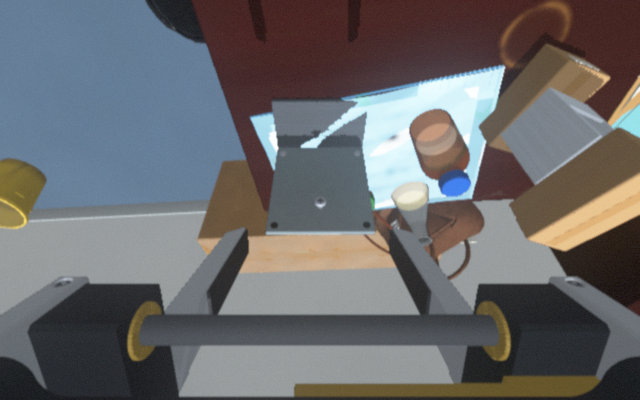

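View pics/w1c.png

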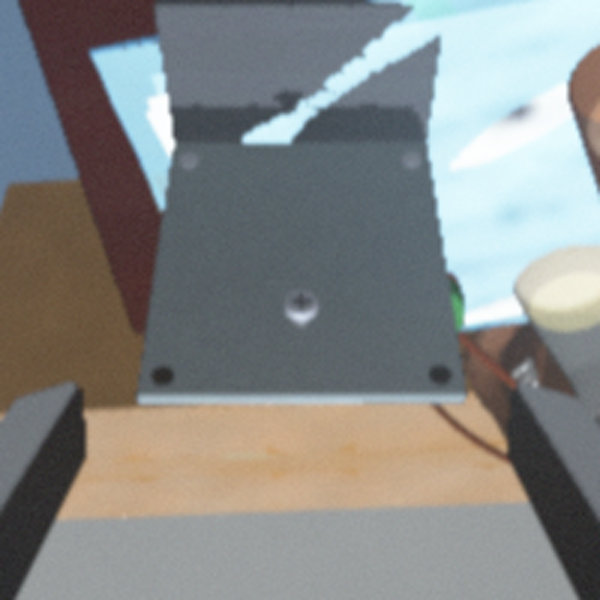

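Run:
```python
from h import *
W=np.load('pics/W_w1.npy'); 
z=np.load('pics/wrist.npz'); d=z['d']
m=np.zeros(d.shape,bool); m[152:222,278:362]=1; m[190:212,308:334]=0
P=W[m]; P=P[P[:,2]>20]
for _ in range(8):
    c=P.mean(0); n=np.linalg.svd(P-c,full_matrices=False)[2][2]; P=P[abs((P-c)@n)<4]
n*=np.sign(n[0]); print('panel',c,n,len(P), 'yaw',np.degrees(np.arctan2(n[1],n[0])))
def ray(u,v):
    o=dict(eef_pos=z['e'],tool_rot=z['r'])
    D=np.full(d.shape,0.); 
    c0=world('wrist',D,o)[0,0]; K=env.camera_params('wrist')['mtx']
    T=env.camera_params('wrist')['tool_from_camera']
    R=cv2.Rodrigues(z['r'])[0]
    r=R@T[:3,:3]@np.array([(u-K[0,2])/K[0,0],(v-K[1,2])/K[1,1],1]); return c0,r
def hit(u,v,off):
    c0,r=ray(u,v); s=((c-c0)@n-off)/(r@n); return c0+s*r
sh=W[195:206,315:326].reshape(-1,3); print('screw depth pts',np.median(sh,0), ((sh-c)@n).min())
print('screw head front', hit(320.3,201,13))
print('panel face edges at row of screw', hit(220+145/3,201,0),hit(220+452/3,201,0))
for u,v in [(140,400),(464,400)]: print('top corner',hit(220+u/3,100+(v-8)/3,0))
for u,v in [(175,143),(440,143)]: print('bot corner',hit(220+u/3,100+v/3,0))
```

```text
panel [ 562.33278592 -257.17006297   82.17169079] [ 0.99710452 -0.07503909  0.01231696] 1513 yaw -4.3037954935911396
screw depth pts [ 550.01042079 -255.66897049  127.40703307] -279.57703214010536
screw head front [ 548.86037076 -255.25040278  129.05466083]
panel face edges at row of screw [ 556.99084262 -322.35774967  117.47675488] [ 566.77914822 -192.21610344  117.94335635]
top corner [ 556.67843884 -318.89998428  163.83290332]
top corner [ 566.14766605 -193.01687054  164.18568635]
bot corner [ 558.52622296 -319.79419677    8.79993296]
bot corner [ 568.62400056 -185.49743161    9.52799692]
```

Run:
```python
from h import *
r=rot(62); print(env.inverse_kinematics([520,18,290.],r))
env.goto([520,18,290.],r)
p,d,o=cam('wrist','w2.png'); np.save('pics/W_w2',world('wrist',d,o)); print(o['clock'],o['eef_pos'])
from fit import *
W=world('wrist',d,o)
R,P=rect(W,180,200,(400,700,-60,120)); print(R,P.mean(0),len(P))
```

```text
[-3.57990555e-02  1.71929096e-01  1.42171057e+00 -4.44089210e-16
  1.54795299e+00 -1.11790319e+00]
3.475 [519.90946459  17.34815581 289.64776012]
((519.6754150390625, 16.811752319335938), (61.99871063232422, 120.17604064941406), 62.12119674682617) [516.45020692  18.53141377 190.3359614 ] 6072
```

View pics/w2.png

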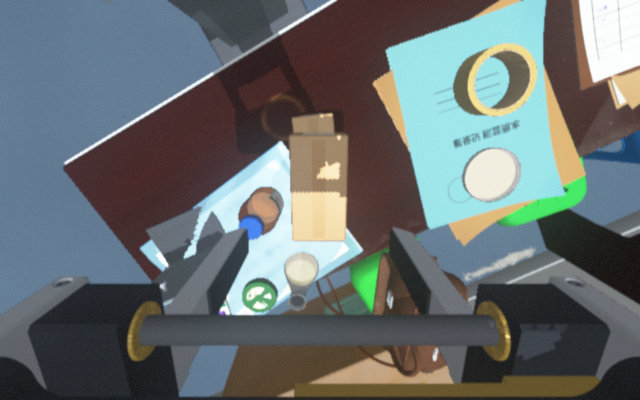

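Run:
```python
from h import *
print(env.servo_line([519.7,16.9,153],rot(62.1),speed=120,f_stop=15))
env.grab(30); o=env.get_obs(); print(o['gripper_width'],o['contact_force'],o['clock'],o['eef_pos'])
print(env.servo_line([519.7,16.9,200],speed=80))
p,d,o=cam('side','s3.png');cv2.imwrite('pics/s3c.png',cv2.resize(p[100:300,240:440,::-1],None,fx=3,fy=3,interpolation=2))
print(o['gripper_width'],o['contact_force'],o['clock'])
```

```text
False
61.46073123445559 [-0.20783096 -0.17704038  1.0375293 ] 5.4167 [519.756303    16.96535896 153.06891263]
False
61.52259548646613 [ 0.02801471 -0.57752971 -2.44104614] 6.1583
```

View pics/s3c.png

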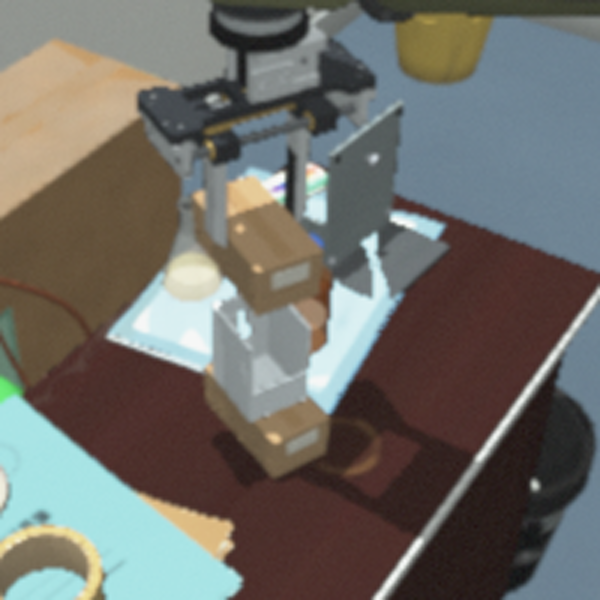

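Run:
```python
from h import *
r=rot(20)
env.servo_line([510,10,240],speed=150)
env.goto([390,-160,200.],r)
env.servo_line([390,-160,25],speed=150)
print(env.servo_line([390,-160,11],speed=20,f_stop=4))
o=env.get_obs(); print(o['eef_pos'],o['contact_force'],o['clock'])
env.open_gripper(); 
env.servo_line([390,-160,150],speed=200)
env.pause(0.2)
p,d,o=cam('side','s4.png');cv2.imwrite('pics/s4c.png',cv2.resize(p[100:300,240:440,::-1],None,fx=3,fy=3,interpolation=2))
W=world('side',d,o)
print(o['gripper_width'],o['contact_force'],o['clock'])
from fit import *
print(rect(W,42,58,(320,480,-260,-60))[0])
# look at holder from wrist
env.goto([505,18,290.],rot(62)); p,d,o=cam('wrist','w4.png'); np.save('pics/W_w4',world('wrist',d,o)); print(o['eef_pos'],o['clock'])
cv2.imwrite('pics/w4c.png',cv2.resize(p[80:280,220:420,::-1],None,fx=3,fy=3,interpolation=2))
p,d,o=cam('top','t4.png');np.save('pics/W_t4',world('top',d,o))
```

```text
True
[ 390.01451819 -159.96101291   12.89047597] [0.64979867 0.38189039 4.78222884] 9.4
93.8116266865653 [ 1.38858934 -0.53748915  0.42913412] 11.1167
((388.49957275390625, -157.62344360351562), (61.770896911621094, 124.27042388916016), 20.121692657470703)
[504.57120759  17.24852401 289.04205011] 12.1667
```

View pics/s4c.png

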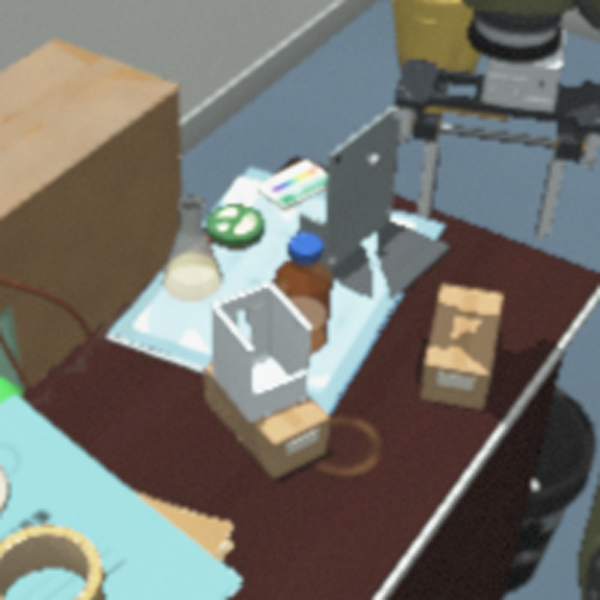

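View pics/w4c.png

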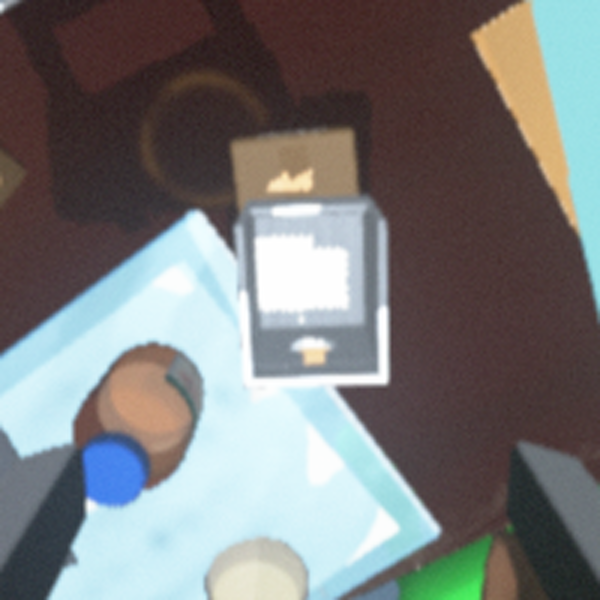

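Run:
```python
from fit import *
for n in ['w4','t4']:
    W=np.load(f'pics/W_{n}.npy')
    m=(W[...,2]>133)&(W[...,2]<147)&(W[...,0]>440)&(W[...,0]<600)&(W[...,1]>-40)&(W[...,1]<90)
    P=W[m]; r=cv2.minAreaRect(P[:,:2].astype(np.float32)); print(n,len(P),r,cv2.boxPoints(r).round(1).tolist(),P[:,2].mean())
    m=(W[...,2]>44)&(W[...,2]<56)&(W[...,0]>420)&(W[...,0]<600)&(W[...,1]>-40)&(W[...,1]<90)
    P=W[m]; r=cv2.minAreaRect(P[:,:2].astype(np.float32)); print(n,len(P),r,cv2.boxPoints(r).round(1).tolist(),P[:,2].mean())
```

```text
w4 559 ((509.2108459472656, 21.493778228759766), (61.48231887817383, 70.39807891845703), 64.0654296875) [[464.1000061035156, 9.199999809265137], [527.4000244140625, -21.5], [554.2999877929688, 33.70000076293945], [491.0, 64.5]] 139.52553671082075
w4 2130 ((502.96136474609375, 23.843894958496094), (65.64224243164062, 119.24054718017578), 68.5247573852539) [[435.5, 15.100000381469727], [546.4000244140625, -28.5], [570.5, 32.599998474121094], [459.5, 76.19999694824219]] 52.875625503191785
t4 37 ((503.46942138671875, 25.81103515625), (61.34358596801758, 39.08102798461914), 63.03089141845703) [[472.1000061035156, 7.300000190734863], [507.0, -10.399999618530273], [534.7999877929688, 44.29999923706055], [500.0, 62.0]] 140.87852924216986
t4 111 ((515.978515625, 16.84034538269043), (59.743988037109375, 34.41205978393555), 64.56266021728516) [[487.6000061035156, -2.700000047683716], [518.7000122070312, -17.5], [544.2999877929688, 36.400001525878906], [513.2999877929688, 51.20000076293945]] 53.66083572812203
```

Run:
```python
from h import *
r=rot(64.1)
env.servo_line([509.2,21.5,220],r,speed=150)
print(env.servo_line([509.2,21.5,100],speed=120,f_stop=12))
env.grab(40); o=env.get_obs(); print(o['gripper_width'],o['contact_force'],o['clock'],o['eef_pos'])
print(env.servo_line([509.2,21.5,145],speed=60))
env.servo_line([509.2,21.5,240],speed=150)
p,d,o=cam('wrist','w5.png'); np.save('pics/W_w5',world('wrist',d,o)); np.savez('pics/w5.npz',d=d,e=o['eef_pos'],r=o['tool_rot'])
cv2.imwrite('pics/w5c.png',cv2.resize(p[80:280,220:420,::-1],None,fx=3,fy=3,interpolation=2))
print(o['gripper_width'],o['contact_force'],o['ft_torque'],o['clock'],o['eef_pos'])
p,d,o=cam('side','s5.png');cv2.imwrite('pics/s5c.png',cv2.resize(p[60:260,240:440,::-1],None,fx=3,fy=3,interpolation=2)); np.save('pics/W_s5',world('side',d,o))
p,d,o=cam('top','t5.png');np.save('pics/W_t5',world('top',d,o))
```

```text
False
61.18288094466545 [0.28220087 1.00521209 1.46840164] 14.6417 [509.25279596  21.53637404 100.0859864 ]
False
61.778725121467644 [-0.30394778  0.09138492 -1.91327198] [ 0.05626479 -0.15209089  0.00624971] 16.325 [508.8062028   21.52410927 238.89180051]
```

View pics/w5c.png

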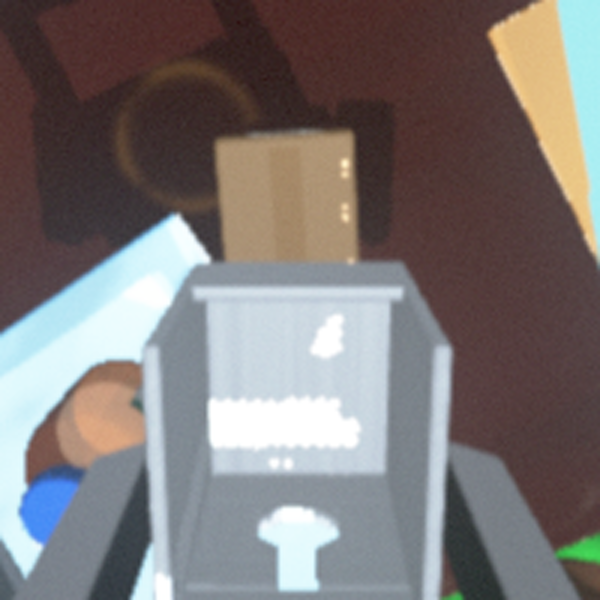

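View pics/s5c.png

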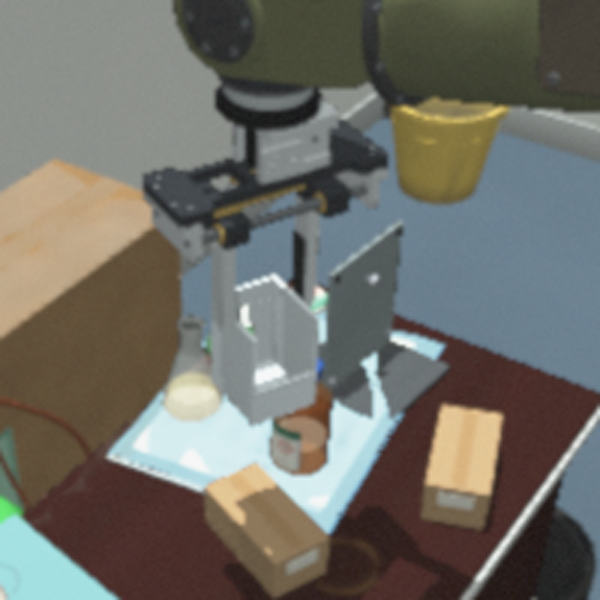

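Run:
```python
from fit import *
z=np.load('pics/w5.npz'); e=z['e']; R=cv2.Rodrigues(z['r'])[0]
W=np.load('pics/W_w5.npy'); T=(W-e)@R  # tool coords
T[z['d']==0]=1e6
# rim: tool z about -40
m=(abs(T[...,2]+40)<8)&(abs(T[...,0])<40)&(abs(T[...,1])<45)
P=T[m]; print(len(P),P.min(0),P.max(0))
for s in (-1,1):
    Q=P[(P[:,0]*s>24)]
    h,x=np.histogram(Q[:,1],bins=10); print(x.round(0),h)
    for lo,hi in [(-40,-20),(-20,0),(0,20),(20,40)]:
        q=Q[(Q[:,1]>lo)&(Q[:,1]<hi)]
        if len(q): print(s,lo,len(q),q[:,2].min().round(1),np.percentile(q[:,2],20).round(1),q[:,0].min().round(1),q[:,0].max().round(1))
# bottom inside floor: tool z=-40+90-4=46
m=(abs(T[...,2]-46)<8)&(abs(T[...,0])<24)&(abs(T[...,1])<35); q=T[m]
A=np.c_[q[:,:2],np.ones(len(q))]; print('floor',len(q),np.linalg.lstsq(A,q[:,2],rcond=None)[0])
# front wall
m=(abs(T[...,1]+33)<6)&(abs(T[...,0])<24)&(T[...,2]>10)&(T[...,2]<55); q=T[m]; print('front',len(q),np.percentile(q,[5,50,95],axis=0).round(1))
m=(abs(T[...,1]-31)<8)&(abs(T[...,0])<24)&(T[...,2]>-35)&(T[...,2]<40); q=T[m]; print('back inner',len(q),np.percentile(q,[5,50,95],axis=0).round(1) if len(q) else '')
for n in ['s5','t5']:
    W=np.load(f'pics/W_{n}.npy'); r,P=rect(W,43,57,(400,600,-60,100)); print(n,r,len(P))
```

```text
3046 [-39.93073313 -35.86400825 -47.97754207] [ 39.94334646  34.53287551 -32.00376989]
[-36. -29. -22. -15.  -8.  -1.   6.  13.  20.  27.  34.] [115  87  92 243 104 109  75  80  72 123]
-1 -40 226 -41.9 -40.6 -31.5 -27.1
-1 -20 428 -48.0 -42.0 -39.9 -27.1
-1 0 248 -47.7 -40.8 -31.2 -27.1
-1 20 198 -42.0 -40.3 -31.3 -24.0
[-36. -29. -22. -15.  -8.  -1.   6.  13.  20.  27.  34.] [113  89  98 248 102 108  81  79  69 106]
1 -40 225 -41.8 -40.7 26.5 30.7
1 -20 436 -47.9 -42.2 26.5 39.9
1 0 251 -47.7 -41.1 26.5 30.8
1 20 181 -41.9 -40.7 24.1 30.6
floor 3160 [-4.98177635e-03 -1.45299883e-02  4.49121877e+01]
front 770 [[-21.6 -35.6  13.8]
 [  0.1 -35.3  19.7]
 [ 21.5 -31.9  44.9]]
back inner 2552 [[-21.9  30.  -32.8]
 [  0.1  30.6  -7.2]
 [ 21.9  31.3  34.8]]
s5 ((501.3892822265625, 23.314044952392578), (63.90726089477539, 122.46066284179688), 68.45396423339844) 723
t5 ((0.0, 0.0), (0.0, 0.0), 0.0) 0
```

```bash
cat >> h.py <<'E'
YAW=-4.4
F=np.array([np.cos(np.radians(YAW)),np.sin(np.radians(YAW)),0]); L=np.array([-F[1],F[0],0])
HOME=np.array([525.8,-252.8,110.])
def H(back=0,left=0,up=0): return HOME-F*back+L*left+np.array([0,0,up])
E
python3 - <<'E'
from h import *
r=rot(90+YAW)
env.goto(H(60,0,130),r)
env.servo_line(H(60,0,27),speed=120); env.pause(0.2)
p,d,o=cam('wrist','w6.png'); np.savez('pics/w6.npz',d=d,e=o['eef_pos'],r=o['tool_rot'])
cv2.imwrite('pics/w6c.png',cv2.resize(p[150:300,240:400,::-1],None,fx=4,fy=4,interpolation=2))
print(o['eef_pos']-H(60,0,27),o['contact_force'],o['gripper_width'],o['clock'])
p,d,o=cam('side','s6.png');cv2.imwrite('pics/s6c.png',cv2.resize(p[100:250,300:450,::-1],None,fx=4,fy=4,interpolation=2))
E
```

```text
[ 0.21061523 -0.11732864  0.53901151] [ 0.35761413  0.49948939 -1.57950747] 61.4956551310287 18.7417
```

View pics/w6c.png

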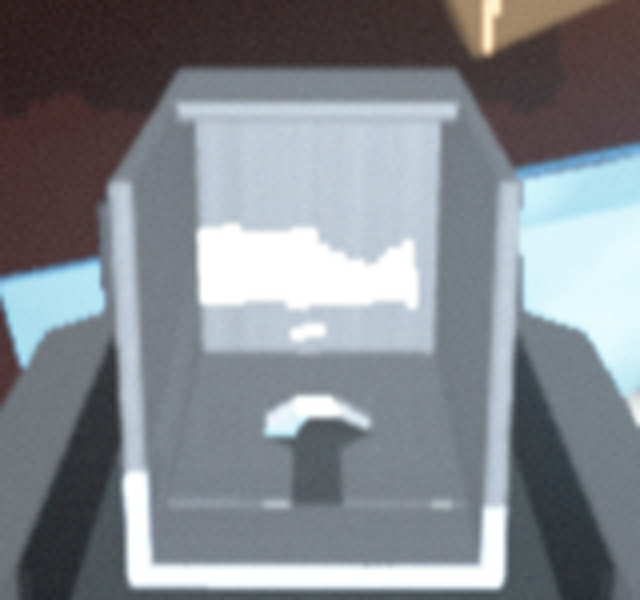

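View pics/s6c.png

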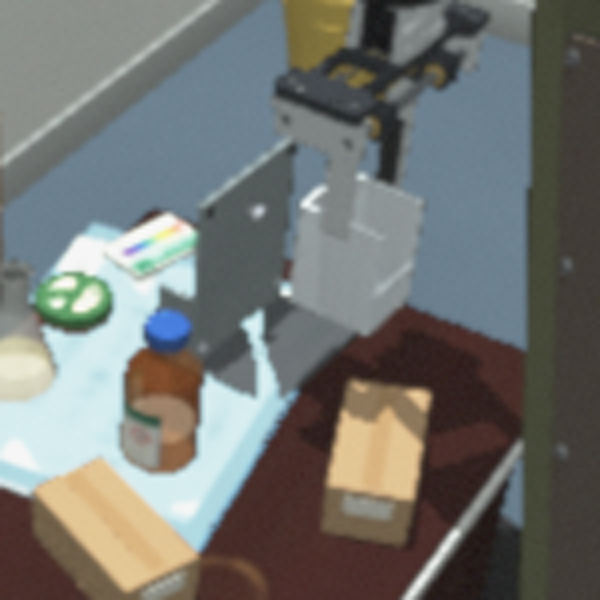

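Run:
```python
from h import *
env.servo_line(H(18,0,27),speed=80); env.pause(.1)
p,d,o=cam('wrist'); print(o['eef_pos']-H(18,0,27))
a=cv2.resize(p[180:280,260:380,::-1],None,fx=3,fy=3,interpolation=2)
print(env.servo_line(H(0,0,27),speed=25,f_stop=6)); o=env.get_obs(); print(o['eef_pos']-H(0,0,27),o['contact_force'],o['clock'])
p,d,o=cam('wrist'); b=cv2.resize(p[180:280,260:380,::-1],None,fx=3,fy=3,interpolation=2)
cv2.imwrite('pics/w7c.png',np.hstack([a,b]))
```

```text
[-0.37054189 -0.02170595  0.04419188]
False
[-0.07691845 -0.00638435 -0.03954459] [ 0.79882616  0.25751252 -2.53692473] 20.5333
```

View pics/w7c.png

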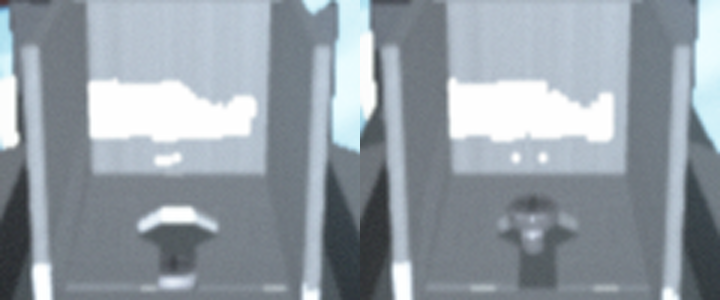

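Run:
```python
import numpy as np,cv2
p=np.load('pics/wrist.npz')['p']
cv2.imwrite('pics/w7d.png',cv2.convertScaleAbs(cv2.resize(p[235:280,295:345,::-1],None,fx=12,fy=12,interpolation=2),alpha=1.5))
```

```text
(no output)
```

View pics/w7d.png

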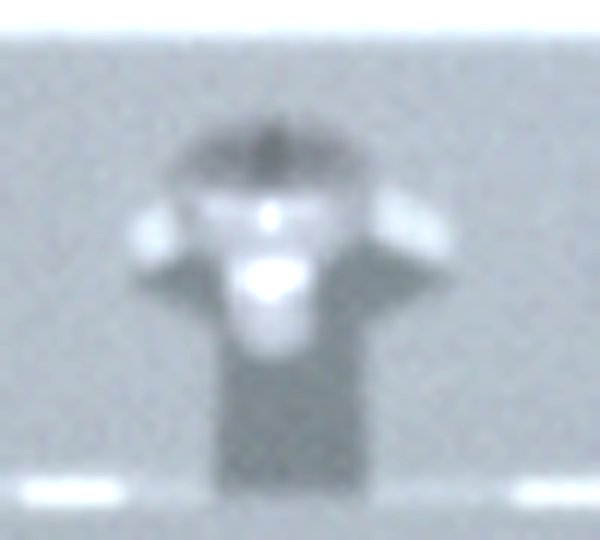

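Run:
```python
from h import *
env.servo_line(H(0,-1.3,27),speed=20)
print(env.servo_line(H(0,-1.3,5),speed=25,f_stop=6)); o=env.get_obs(); print(o['eef_pos']-H(0,-1.3,0),o['contact_force'],o['clock'])
p,d,o=cam('wrist');
cv2.imwrite('pics/w8d.png',cv2.convertScaleAbs(cv2.resize(p[225:290,285:355,::-1],None,fx=9,fy=9,interpolation=2),alpha=1.5))
```

```text
False
[ 0.09557026 -0.03770963  5.19552855] [ 0.75217736  0.54910501 -2.2307213 ] 21.8667
```

View pics/w8d.png

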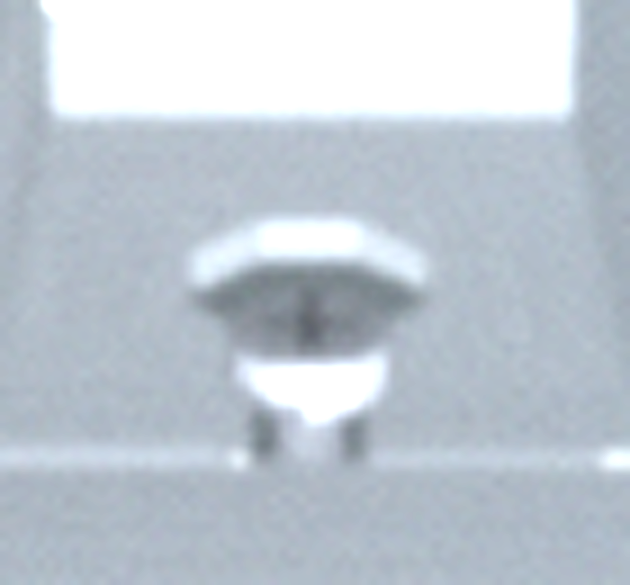

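Head is captured in front of the wall and the shank is centred in the slot. Lower the rest until contact.

Run:
```python
from h import *
print(env.servo_line(H(0,-1.3,-5),speed=10,f_stop=5)); o=env.get_obs(); print(o['eef_pos']-H(0,-1.3,0),o['contact_force'],o['clock'])
p,d,o=cam('side','s9.png');cv2.imwrite('pics/s9c.png',cv2.resize(p[100:250,300:450,::-1],None,fx=4,fy=4,interpolation=2))
```

```text
True
[-0.08667609  0.01285593 -0.93408542] [-1.69184081 -1.01253718  4.96548908] 22.5583
```

View pics/s9c.png

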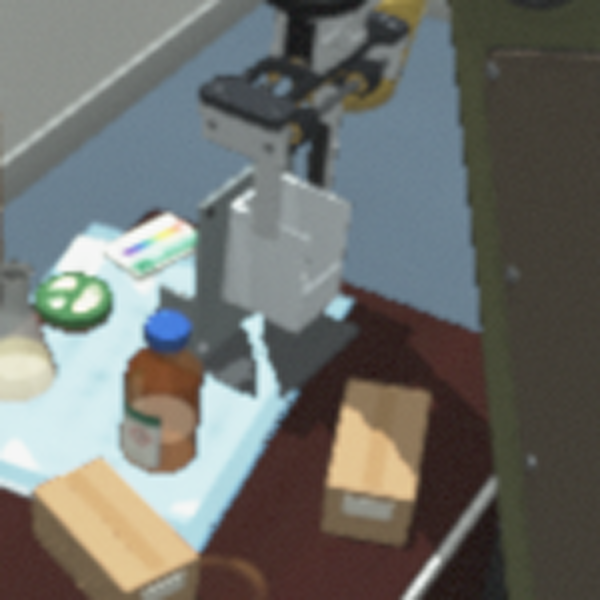

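Run:
```python
from h import *
env.open_gripper(); env.pause(.2)
print(env.servo_line(H(0,-1.3,90),speed=100,f_stop=15)); o=env.get_obs(); print(o['eef_pos'],o['contact_force'],o['clock'])
env.servo_line(H(60,0,120),speed=150)
p,d,o=cam('wrist','w10.png'); np.savez('pics/w10.npz',d=d,e=o['eef_pos'],r=o['tool_rot'],p=p); np.save('pics/W_w10',world('wrist',d,o))
p,d,o=cam('side','s10.png');cv2.imwrite('pics/s10c.png',cv2.resize(p[100:250,280:430,::-1],None,fx=4,fy=4,interpolation=2)); np.save('pics/W_s10',world('side',d,o))
print(o['clock'])
```

```text
False
[ 525.44832909 -253.9574346   199.24788925] [-0.04248453 -0.11677018 -0.23092781] 24.5583
25.2083
```

View pics/w10.png

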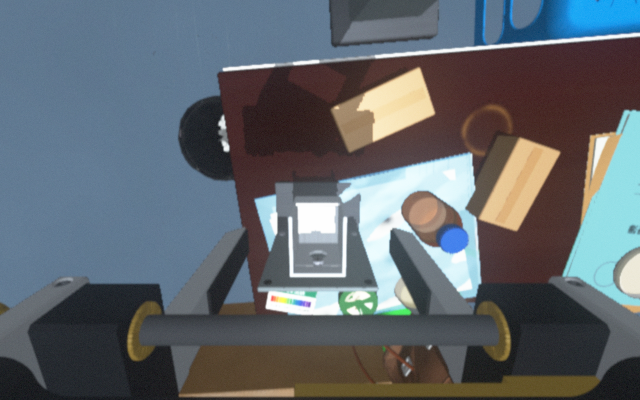

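View pics/s10c.png

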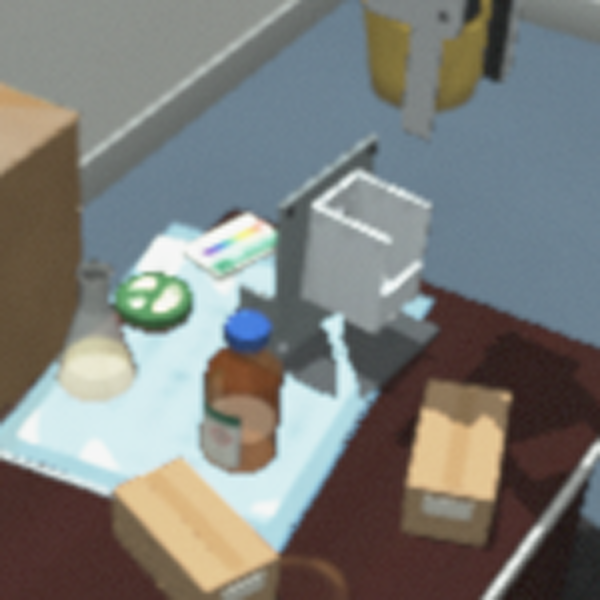

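Holder hangs on the screw. Check its rim height and get both carton poses.

Run:
```python
from fit import *
W=np.load('pics/W_w10.npy')
for n in ['w10','s10']:
    W=np.load(f'pics/W_{n}.npy')
    for nm,bx in [('low',(400,600,-60,100)),('top',(320,470,-250,-70))]:
        r,P=rect(W,43,57,bx); print(n,nm,r,len(P),P[:,2].mean() if len(P) else '')
    m=(abs(W[...,0]-520)<42)&(abs(W[...,1]+253)<45)&(W[...,2]>138)&(W[...,2]<160); P=W[m]
    print(n,'rim',len(P),P[:,2].mean(),cv2.minAreaRect(P[:,:2].astype(np.float32)))
    A=np.c_[P[:,:2]-[525,-253],np.ones(len(P))]; print(np.linalg.lstsq(A,P[:,2],rcond=None)[0])
```

```text
w10 low ((502.7444763183594, 21.58495330810547), (64.10191345214844, 120.1225357055664), 67.72113037109375) 4056 49.92579958850253
w10 top ((389.9395446777344, -160.71853637695312), (62.10111618041992, 119.82222747802734), 20.13372802734375) 4760 50.32127700966855
w10 rim 1210 147.95100935893748 ((526.1771850585938, -259.3499755859375), (72.02430725097656, 74.4001693725586), 85.61396789550781)
[ 3.46773615e-02 -2.01138054e-02  1.47215806e+02]
s10 low ((502.09320068359375, 23.418575286865234), (63.49233627319336, 122.11019897460938), 69.24608612060547) 710 48.65459462359348
s10 top ((389.0850830078125, -159.11915588378906), (61.899810791015625, 122.10810089111328), 20.08608055114746) 604 48.78193004096961
s10 rim 190 145.18612011627906 ((526.1220703125, -256.53704833984375), (73.5478286743164, 75.61286163330078), 85.09838104248047)
[ 5.49965233e-02 -2.36017283e-02  1.44593832e+02]
```

Run:
```python
from h import *
env.goto([390,-160,170.],rot(20.1))
env.servo_line([390,-160,30],speed=150); print(env.servo_line([390,-160,13],speed=50,f_stop=10))
env.grab(30); o=env.get_obs(); print(o['gripper_width'],o['eef_pos'],o['clock'])
env.servo_line([390,-160,150],speed=120)
o=env.get_obs(); print(o['gripper_width'],o['contact_force'])
env.goto([502.4,22.3,150.],rot(68.3))
env.servo_line([502.4,22.3,80],speed=120); env.pause(.2)
p,d,o=cam('side','s11.png');cv2.imwrite('pics/s11c.png',cv2.resize(p[100:270,250:420,::-1],None,fx=3.5,fy=3.5,interpolation=2)); print(o['eef_pos'],o['clock'])
```

```text
False
61.297955804485326 [ 390.03982173 -160.02293104   13.07090346] 28.5583
61.850312288372095 [ 0.27704132  0.56367642 -2.7994282 ]
[502.77992273  22.26270482  80.7293473 ] 31.65
```

View pics/s11c.png

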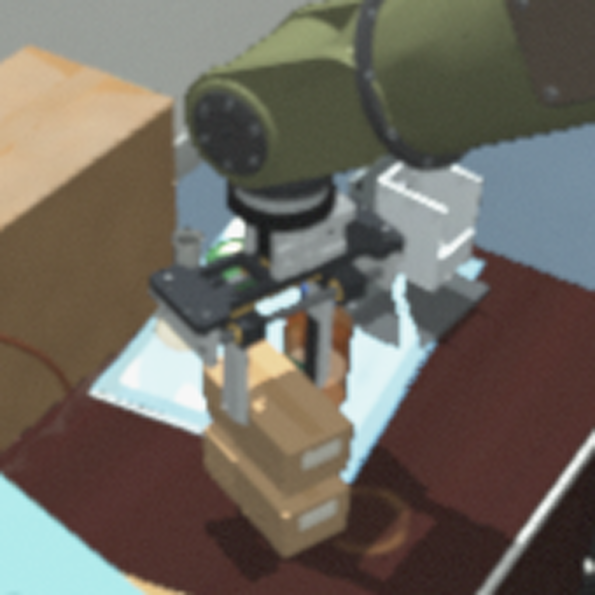

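Run:
```python
from h import *
print(env.servo_line([502.4,22.3,60],speed=20,f_stop=4)); o=env.get_obs(); print(o['eef_pos'],o['contact_force'],o['clock'])
env.open_gripper(); print(env.servo_line([502.4,22.3,210],speed=130,f_stop=15))
env.goto([400,-20,300],rot(62)); env.pause(.2)
p,d,o=cam('wrist','w12.png'); np.save('pics/W_w12',world('wrist',d,o))
p,d,o=cam('side','s12.png');cv2.imwrite('pics/s12c.png',cv2.resize(p[100:270,250:420,::-1],None,fx=3.5,fy=3.5,interpolation=2)); np.save('pics/W_s12',world('side',d,o)); print(o['eef_pos'],o['clock'],o['contact_force'])
p,d,o=cam('top','t12.png'); np.save('pics/W_t12',world('top',d,o))
from fit import *
for n in ['w12','s12','t12']:
    W=np.load(f'pics/W_{n}.npy'); r,P=rect(W,90,110,(400,600,-60,100)); print(n,r,P[:,2].mean())
```

```text
True
[502.27064502  22.25534496  63.05363929] [-1.8985233  -0.17299921  5.29953917] 32.4917
False
[400.33244598 -19.73651702 298.85899429] 35.3333 [ 0.67679399 -0.21844536 -0.81470426]
w12 ((501.9527282714844, 21.838821411132812), (62.26640701293945, 120.10929870605469), 68.19940185546875) 100.16278963385008
s12 ((501.5292663574219, 23.353450775146484), (62.89202880859375, 122.32183837890625), 68.26189422607422) 98.38423585693539
t12 ((540.9169921875, 8.244552612304688), (63.90439224243164, 41.408206939697266), 73.25650024414062) 100.68556831594063
```

View pics/s12c.png

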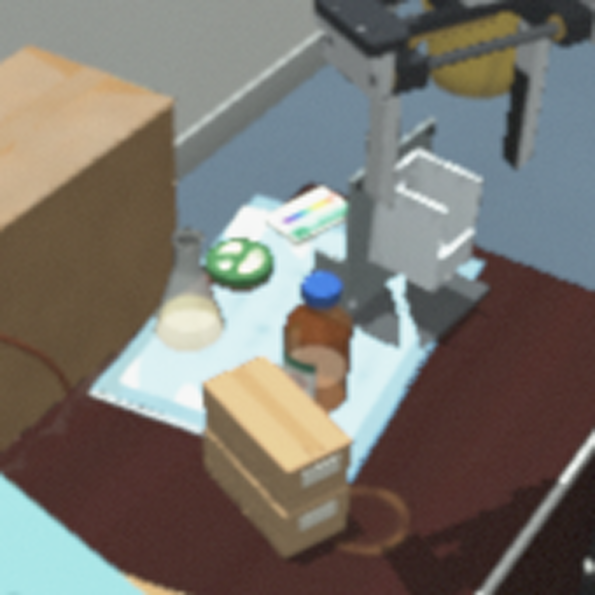

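View pics/w12.png

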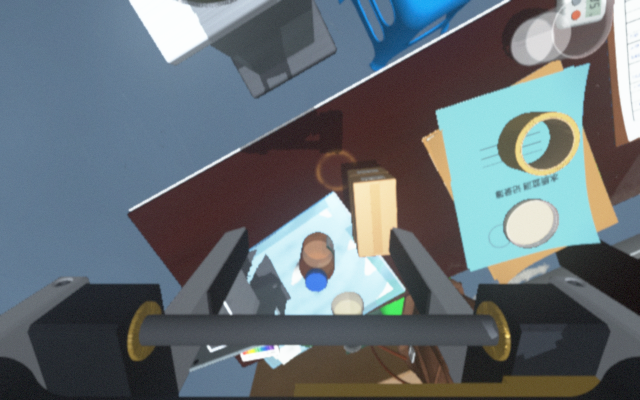

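Run:
```python
from h import *
W=np.load('pics/W_s12.npy'); m=(abs(W[...,0]-520)<42)&(abs(W[...,1]+253)<40)&(W[...,2]>138)&(W[...,2]<160); print(W[m].mean(0),m.sum())
env.job_done(); print(env.get_obs()['clock'])
```

```text
[ 529.65162799 -259.22479678  144.81735575] 152
the job is handed in; nothing more can be done
the job is handed in; nothing more can be done
```

The job is done and handed in, at about 35 s of the 72 s allowed.

**What I did:**
- I set the top carton down on the desk at about (390, −160) mm.
- I gripped the holder by its side walls and passed the wide part of the keyhole over the screw head. I shifted it 1.3 mm sideways, based on a wrist picture, to centre the shank in the slot.
- I slid it down until it met the screw, about 1 mm below the height I had computed, and let go.
- I put the top carton back on the bottom carton.

**Last checks:**
- **Cartons:** The top carton's centre is at about (502, 22) mm with its top at 100 mm. That is within about 2 mm and 1° of where I measured the bottom carton.
- **Holder:** It hangs on the screw, and its front is tipped about 2 to 3° down. The limit is 9°.
- **Bystanders:** The bottle and flask look unmoved in the last side picture. The beaker was never approached.
- **Robot:** The gripper was open and clear of everything when I handed in.

**Where readings disagreed:**
- The holder's rim should be at 150 mm. The wrist camera read 148 mm and the side camera 145 mm. I put the gap down to the slight tilt and camera error, because the contact height implied about 149 mm.
- The top camera's last fit of the stacked carton was about 40 mm off. It covered only part of the lid (about 41 mm of its length), so I did not use it.

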